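# Square, lock, load and start the shaker

### The arm

A 6-joint arm with a two-finger parallel gripper is mounted at the origin on the work surface. World frame = base frame: x ahead of the robot, y to its left, z up, the work surface at z = 0. Lengths are in m, angles in rad, forces in N, time in s.
With the tool pointing down it reaches from about 0.35 to 1 m from the base axis. Payload 7.1 kg.
Tool frame: the origin (TCP) lies at the very end of the fingers, on their centre line; the grasp point (between the pads) lies 19 mm behind it; z points along the fingers, x is the direction in which the jaws open and shut, and the axes are right-handed (so a half turn about z gives the same grasp; the last joint's range is limited). The gripper opens to 85 mm and grips with 20 to 120 N. Pads are 22 mm wide; open, the fingers measure 114 mm over their backs; the gripper's body (76 mm by 85 mm) begins 54 mm behind the grasp point. The pads swing forward as they close: fully open they stand 13 mm farther back than shut.
Start: joints at [-1.18, 0.423, 1.63, -0, 1.089, -0.019], TCP at [0.249, -0.573, 0.231] pointing down, gripper open.
Joint ranges: [-3, 3], [-0.9, 2.11], [0.09, 2.58], [-1.31, 4.45], [0.11, 2.69], [-2.54, 2.54]. Speed limits (rad/s): [2.39, 2.39, 3.01, 3.14, 3.14, 3.14].

### API

Orientations are given as a 3x3 rotation matrix whose columns are the frame's x, y, z axes.
In Python, from workcell import bot, cams, close_job gives the robot as it stands.
- The arm moves only by the shell command python3 -m crank 'ROWS' [OPENING]. ROWS is JSON, a list of rows, each a list of 4 numbers: the shift along the world's x, y, z as a fraction of full scale, then the turn about the world's z as a fraction of full scale. A call has exactly 8 rows; each row is the pose to reach, as a shift and turn from the pose commanded when the call began; what a row does not reach only later rows make up. Full scale, the value 1, is 0.4 m for a shift and 120 degrees for a turn. A row lasts 1/8 s, in which the tool goes at most 62.5 mm and 10.7 degrees, less where a joint would pass 70% of its speed; a pose out of reach is approached as far as the arm can. A call with a number of a shift or a turn outside -1 to 1 is refused whole. A call with a gripper value outside its range is refused whole. OPENING is the opening, from -1 (shut) to 1 (fully open), so that 0 is half open, set as the call begins (- or left out, the last holds). The fingers move at their own pace and stop on an object; the grip force is fixed at half the most. Time passes only in rows, so rows that repeat a pose let the fingers close, or fill a call up. It gives the time, the measured TCP pose, the force and the opening at its end, in the units of the state.
- bot.get_state(): the state, without advancing time (a new reading comes with each control period).
- cams.camera(name): name is "scene" or "top"; returns (picture, depth): 400x640x3 uint8, red, green, blue; 400x640 float32, m along the optical axis (not along the pixel's ray), 0 where there is no reading.
- cams.calibration(name): a dict with "camera_matrix" (3x3 intrinsics, pixels), "T" (4x4, takes a point from camera to world coordinates). Camera axes: x right, y down, z forward; pixel columns grow to the right and rows downward; lengths in m; the calibration is good to about 2 mm. A picture is of the moment at which its call begins. calibration takes no time and is no camera call.
- close_job(): hands the job in, once; it reports no verdict.
The state is a dict: "clock": time; "q": joint angles; "joint_vel": joint speeds; "joint_torque": joint torques, N m; "eef_pos": TCP position; "eef_rot": TCP orientation; "ft_force": force on the tool from outside, world axes, zero at the start; "torque": the same for the moment, N m; "width": finger opening in m.
Only numpy, scipy, OpenCV 4.12 (cv2) and the standard library are available. Lean on these libraries where they do the work, as an engineer would, in place of code of your own. Each camera call takes 0.05 s, during which the arm holds its last target. There are 200 camera calls.

### The job

Load the platform shaker and start it: its steel tray lies askew, so turn and slide it in place until it sits square and hard up against all three locating pins, then lock it by lifting the collar on the magnet lever at the shaker's right-hand side and pushing the lever all the way over to its far side, where the collar must drop back down. Stand every tube rack from the bench upright on the tray, side by side, with their long sides running from the tray's near edge to its far edge and the whole of each on the tray. With the tray locked and all the racks on it, press the start button. Leave the other bottles and glassware standing where they are.

Things in the scene. Friction and masses are not known exactly. Their poses are not given: they have to be found in the camera images.
- tray_home (a point): point fixed on the shaker: where the middle of the tray's top belongs. x from the platform's near edge to its far edge, y to the left, z up. The platform's flat top is 16 mm below it (90 mm above the bench), 260 mm (x) by 330 mm (y), its centre at x -20, y 0 mm from here. Only the three pins stand on it.
- pin_far_right (a point): top of the right-hand far pin, at (77, -60) mm in tray_home's axes: upright steel, 14 mm in diameter, 28 mm high above the platform. It bears on the tray's far edge; the tray turns about it.
- pin_far_left (a point): top of the left-hand far pin, alike, at (77, 88) mm in tray_home's axes; bears on the far edge too.
- pin_side (a point): top of the side pin, alike, at (55, -107) mm in tray_home's axes; bears on the tray's right edge near its far corner.
- tray_mid (a point): flat steel tray with a black mat, 140 mm (x) by 200 mm (y), 16 mm thick, side rails (left, right) 3 mm thick and 12 mm high on it, 0.5 kg, loose, too wide to grip. This point: middle of its top; x to its far edge, y to its left edge, z up. Starts turned 13 to 26 degrees anticlockwise from home; pushing its near left corner makes it bear on the right-hand far pin and turn.
- lever (a joint): angle of the magnet lever, rad: 0 = off, leaning 0.35 rad to the near side; 0.70 = on, leaning 0.35 rad to the far side; over 0.60 counts as on. Stays where left (about 2 N at the collar moves it). With the collar down the gate blocks it within 0.1 rad; it passes when the collar is lifted 10 mm or more.
- collar (a joint): how far the collar is lifted along the lever, m: 0 = down (a spring of 1.5 to 3 N presses it down), 0.015 = the most. It drops back by itself, when let go, past the gate.
- collar_mid (a point): black knurled collar on the lever: a plain cylinder 30 mm in diameter and 30 mm long. This point: its middle, on the lever's axis, 73 mm from the pivot when down; z along the lever to its knob, y the pivot's axis. The knob, 24 mm in diameter, ends 43 mm above this point (collar down).
- lever_pivot (a point): pivot of the lever, inside the switch box on the shaker's right side (195 mm along x by 82 mm). Axes as tray_home's; the lever swings about y, its top to +x as the joint grows. The box's top plate is 42 mm above this point; on it, right over the pivot, two gate humps (8 mm along x, 5 to 11 mm either side of the lever in y) rise to 67 mm above it.
- start_top (a point): middle of the top of the white round start button, 26 mm in diameter, in a black housing on the near end of the switch box; it is pressed straight down and springs back.
- start (a joint): how far the start button is pressed, m: 0 = up, 0.006 = fully down (takes 5 N); beyond 0.004 it starts the shaker.
- rack1_mid (a point): blue rack full of capped tubes: block 104 mm (x) by 36 mm (y), 46 mm high, bottom-heavy, about 0.3 kg, with a plain upright grip along its middle: 56 mm long (x), 14 mm thick (y), from 46 to 96 mm above the underside. This point: the centre, 48 mm above the underside, 23 mm below the grip's middle. x along the rack, z up. Ends alike. May be absent (None).
- rack2_mid (a point): another rack, just like rack1's
- rack3_mid (a point): another rack, just like rack1's
- rack4_mid (a point): another rack, just like rack1's
- media_bottle: clear bottle 64 mm in diameter, 130 mm high, on the bench to the left; origin under its middle; not part of the job
- stock_jar: amber jar 60 mm in diameter, 85 mm high, on the bench to the right; origin under its middle; not part of the job
- beaker: glass beaker 64 mm in diameter, 85 mm high, on the bench to the right, near the robot; origin under its middle; not part of the job

How it is judged:
On the way, in this order (a step that is already met when the one before it is completed fails the run):
1. the tray is home against its three pins while the lever is still off (distance between tray_mid and tray_home below 0.005 m and angle between the x axis of tray_mid and the x axis of tray_home, either way round below 0.035 rad and value of joint lever below 0.1 rad), for 0.3 s.
2. the lever is over on the far side with its collar down again (value of joint lever above 0.6 rad and value of joint collar below 0.004 m), for 0.3 s.
3. the start button is pressed with the tray locked and every rack standing on it (all of step 2 and value of joint start above 0.004 m and x of rack1_mid in the frame of tray_mid between -0.018 and 0.018 m and y of rack1_mid in the frame of tray_mid between -0.082 and 0.082 m and z of rack1_mid in the frame of tray_mid between 0.043 and 0.053 m and angle between each of rack1_mid, rack2_mid, rack3_mid, rack4_mid's own z axis and vertical below 0.08 rad and angle between the x axis of each of rack1_mid, rack2_mid, rack3_mid, rack4_mid and the x axis of tray_mid, either way round below 0.2 rad and x of rack2_mid in the frame of tray_mid between -0.018 and 0.018 m and y of rack2_mid in the frame of tray_mid between -0.082 and 0.082 m and z of rack2_mid in the frame of tray_mid between 0.043 and 0.053 m and x of rack3_mid in the frame of tray_mid between -0.018 and 0.018 m and y of rack3_mid in the frame of tray_mid between -0.082 and 0.082 m and z of rack3_mid in the frame of tray_mid between 0.043 and 0.053 m and x of rack4_mid in the frame of tray_mid between -0.018 and 0.018 m and y of rack4_mid in the frame of tray_mid between -0.082 and 0.082 m and z of rack4_mid in the frame of tray_mid between 0.043 and 0.053 m), for 0.05 s.
At the end, for the whole second after the job is handed in: Tray within 5 mm and 2 degrees of home; lever beyond 0.60 rad, collar down (under 4 mm lifted); every rack present upright on the tray, its centre within 18 mm (near-far) and 82 mm (left-right) of the tray's middle, its long side within 0.2 rad of the tray's near-far direction (all of step 2 and distance between tray_mid and tray_home below 0.005 m and angle between the x axis of tray_mid and the x axis of tray_home, either way round below 0.035 rad and x of rack1_mid in the frame of tray_mid between -0.018 and 0.018 m and y of rack1_mid in the frame of tray_mid between -0.082 and 0.082 m and z of rack1_mid in the frame of tray_mid between 0.043 and 0.053 m and angle between each of rack1_mid, rack2_mid, rack3_mid, rack4_mid's own z axis and vertical below 0.08 rad and angle between the x axis of each of rack1_mid, rack2_mid, rack3_mid, rack4_mid and the x axis of tray_mid, either way round below 0.2 rad and x of rack2_mid in the frame of tray_mid between -0.018 and 0.018 m and y of rack2_mid in the frame of tray_mid between -0.082 and 0.082 m and z of rack2_mid in the frame of tray_mid between 0.043 and 0.053 m and x of rack3_mid in the frame of tray_mid between -0.018 and 0.018 m and y of rack3_mid in the frame of tray_mid between -0.082 and 0.082 m and z of rack3_mid in the frame of tray_mid between 0.043 and 0.053 m and x of rack4_mid in the frame of tray_mid between -0.018 and 0.018 m and y of rack4_mid in the frame of tray_mid between -0.082 and 0.082 m and z of rack4_mid in the frame of tray_mid between 0.043 and 0.053 m); the robot touches nothing.
It fails at once if a bystanding bottle, jar or beaker is knocked over or shoved away by more than 8 cm (angle between any of media_bottle, stock_jar, beaker's own z axis and vertical above 0.5 rad or distance of any of media_bottle, stock_jar, beaker from where it was at the start of the episode above 0.08 m).
Of rack1, rack2, rack3, rack4 only 3 to 4 are there at a start; the rules pass over those that are not, and their reading is None.
At some moment in a run one of rack1, rack2, rack3, rack4 may be knocked a few centimetres aside while the robot is not near it.
Once in a run the grip may slacken for a moment while it holds something.
It also fails if it takes over 210 s, if anything falls off the work surface, if the arm or the gripper's body presses on something with over 40 N, if the wrist force passes 120 N, or if a joint passes its speed limit or range.

## Working session

There is one attempt and no reset: what is moved stays moved. The work goes in short steps, Python scripts to look and compute and a shell command to move; the robot and the scene stay as the last step left them, time stands still between calls to the robot, and variables do not carry over. Pictures are saved under pics/ and viewed, on a budget of 14 in all, crops included, one or two more only if the job needs it, and the job is handed in when it is done.

```bash
ls; mkdir -p pics
cat > h.py <<'E'
import numpy as np, cv2
from workcell import bot, cams, close_job
def shot(name):
    im,d=cams.camera(name); c=cams.calibration(name); K=np.array(c["camera_matrix"]);T=np.array(c["T"])
    v,u=np.mgrid[0:d.shape[0],0:d.shape[1]]
    P=np.stack([(u-K[0,2])/K[0,0]*d,(v-K[1,2])/K[1,1]*d,d],-1)@T[:3,:3].T+T[:3,3]
    P[d==0]=np.nan
    return im,P
def save(im,n,crop=None,s=1):
    if crop: im=im[crop[1]:crop[3],crop[0]:crop[2]]
    cv2.imwrite("pics/"+n,cv2.resize(im[:,:,::-1],None,fx=s,fy=s))
E
python3 - <<'E'
from h import *
for n in("scene","top"):
    im,P=shot(n); save(im,n+"1.png"); np.save(n+"P.npy",P); np.save(n+"I.npy",im)
    print(n,cams.calibration(n)["T"][:3,3].round(3) if hasattr(cams.calibration(n)["T"],'shape') else cams.calibration(n)["T"])
print(bot.get_state())
E
```

```text
pics
scene [1.334 0.1   1.076]
top [ 0.343 -0.037  1.839]
{'clock': 0.1, 'q': array([-1.18000579e+00,  4.23763099e-01,  1.63064690e+00,  3.15059313e-05,
        1.08860128e+00, -1.90074018e-02]), 'joint_vel': array([-1.00351929e-03, -1.27426091e-03, -1.74236020e-03,  2.31586966e-04,
        4.00645239e-04,  1.86104271e-05]), 'joint_torque': array([ 4.43058289e-04, -5.58424044e+01, -2.82443690e+01,  3.82126314e-05,
        2.97828752e-03, -2.62210136e-05]), 'eef_pos': array([ 0.24884603, -0.57276326,  0.23061116]), 'eef_rot': array([[ 3.98410224e-01, -9.17207190e-01, -5.14573315e-04],
       [-9.17206238e-01, -3.98410553e-01,  1.32230655e-03],
       [-1.41784051e-03, -5.48505938e-05, -9.99998993e-01]]), 'ft_force': array([-0.50141201,  1.01833072, -0.77713586]), 'torque': array([ 0.04105501,  0.04280175, -0.01755608]), 'width': 0.08563356174165881}
```

View pics/top1.png

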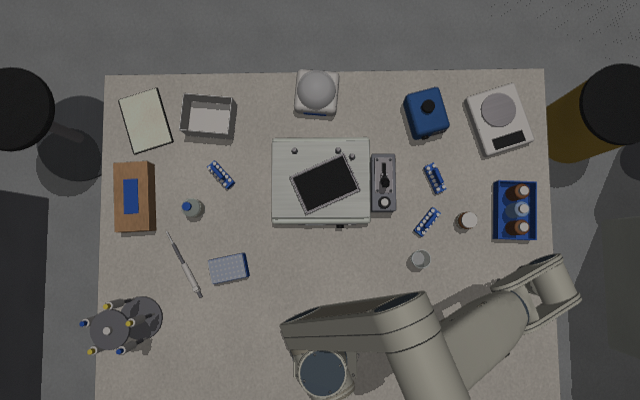

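View pics/scene1.png

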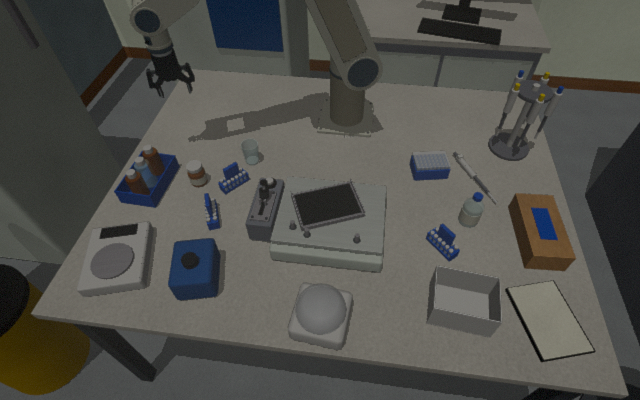

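Run:
```python
from h import *
P=np.load("topP.npy"); im=np.load("topI.npy"); print(cams.calibration("top")["camera_matrix"])
def rect(m,name,z=None):
    p=P[m][:,:2].astype(np.float32)*1000; r=cv2.minAreaRect(p); print(name,len(p),np.round(r[0],1),np.round(r[1],1),round(r[2],2),"zmed",np.median(P[m][:,2]).round(4))
v,u=np.mgrid[0:400,0:640]; z=P[...,2]
box=lambda a,b,c,d:(u>=a)&(u<=c)&(v>=b)&(v<=d)
rect(box(265,130,371,230)&(abs(z-.09)<.006),"platform")
h=im.max(-1)<60
rect(box(280,145,365,220)&h&(abs(z-.106)<.008),"mat")
rect(box(280,145,365,220)&(z>.099),"tray+pins")
for i,(a,b,c,d) in enumerate([(200,155,240,195),(418,158,452,200),(408,200,445,240)]):
    rect(box(a,b,c,d)&(z>.02),"rack%d"%i); rect(box(a,b,c,d)&(z>.065),"grip%d"%i)
# components higher than table
m=(((z>.108)&box(265,130,372,230))).astype(np.uint8)
n,l,s,c=cv2.connectedComponentsWithStats(m)
for i in range(1,n):
    k=l==i; print("comp",c[i].round(1),s[i,4],np.nanmean(P[k],0).round(4),np.nanmax(P[k][:,2]).round(4))
for nm,b in dict(box=(371,150,398,214),btn=(376,195,393,211),bottle=(180,196,206,220),jar=(456,208,480,232),beaker=(408,248,432,272)).items():
    k=box(*b)&(z>.03); rect(k,nm); print(np.nanmax(P[k][:,2]))
# view
I=cv2.resize(im[125:245,190:450],None,fx=3,fy=3,interpolation=cv2.INTER_CUBIC); cv2.imwrite("pics/top1z.png",I[:,:,::-1])
np.set_printoptions(linewidth=250)
print((z[150:214:2,371:400:2]*1000).round(0))
```

```text
[[520.59672017   0.         323.62644408]
 [  0.         520.59672017 196.82058818]
 [  0.           0.           1.        ]]
platform 4064 [568.7   4.7] [337.3 260.7] 89.94 zmed 0.0895
mat 1865 [572.6  -7.1] [206.6 214.5] 7.66 zmed 0.1059
tray+pins 2442 [557.6   4.7] [278.7 227.6] 89.5 zmed 0.1061
rack0 310 [596.1 362.4] [106.1  36. ] 42.16 zmed 0.0439
grip0 81 [597.  362.7] [58.3 13.8] 41.64 zmed 0.0933
rack1 336 [ 575.7 -388.5] [103.4  37.9] 23.47 zmed 0.0441
grip1 98 [ 575.8 -388.5] [54.3 15.9] 27.36 zmed 0.0924
rack2 325 [ 423.6 -358. ] [ 37.3 105.1] 50.3 zmed 0.0441
grip2 83 [ 423.  -356.8] [13.8 54.4] 50.31 zmed 0.094
comp [293.6 149. ] 16 [0.6654 0.097  0.1171] 0.1252
comp [337.6 148.6] 15 [ 0.6649 -0.0507  0.1176] 0.1267
comp [351.4 173. ] 82 [ 0.5825 -0.0959  0.1138] 0.1265
comp [351.5 154.9] 15 [ 0.6432 -0.0968  0.117 ] 0.1234
comp [341. 155.] 1 [ 0.6438 -0.0618  0.1135] 0.1135
comp [335. 157.] 1 [ 0.6379 -0.0417  0.1095] 0.1095
comp [338. 156.] 1 [ 0.6399 -0.0517  0.1168] 0.1168
comp [341.  157.5] 2 [ 0.636  -0.0618  0.1095] 0.1096
comp [332.7 161.5] 17 [ 0.6227 -0.0338 
[... 7632 characters left out ...]
 75.  96.  89.  94. 103.  85. 107. 104.  92. 100. 105.  87.  95.   2.   1.]
 [ 78.  92.  92.  99.  97. 106. 116. 118. 104.  96.  96.  89.  96.   5.  -1.]
 [ 75.  95.  98.  96. 102. 125. 114.  nan 122. 100.  90.  96.  93.  -1.  -7.]
 [ 75.  85.  93.  95. 107. 110. 114. 119. 119. 105. 102.  95.  88.  -7.   4.]
 [ 74.  98.  93.  88.  99. 105. 116. 116. 112. 107.  93.  94.  89.  -7.  -7.]
 [ 74. 101.  83.  95.  95. 107. 104. 105. 105.  91.  90.  84.  96.  -6.   5.]
 [ 71.  92.  98.  95.  92.  96.  94.  95. 105.  94.  93.  87.  93.   2.  -4.]
 [ 62.  91.  86.  86.  96.  90.  88.  93.  89.  95.  92.  92.  87.  -8.  -4.]
 [-14.  -2.   7.   4.  -9.  -2.  -6.  -6.  -8.   1.   9.  -9.   2.  -2.   3.]]
```

View pics/top1z.png

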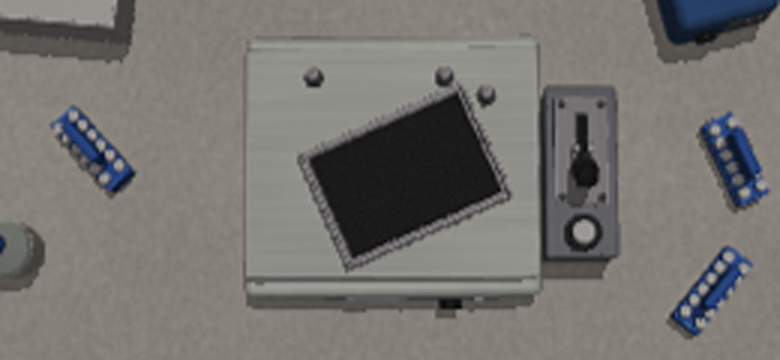

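The top view shows three racks, at px (221,175), (434,178) and (427,221). The tray is turned about 24° anticlockwise, with its near-left corner at roughly (0.449, 0.056). The pins put tray_home at about (0.588, 0.0095), with its axes parallel to the world's. The lever leans to the near side and the button is at px (384,202). I'll start with the tray.

```bash
python3 -m crank '[[0.1,0.15,0,0.08],[0.15,0.3,0,0.16],[0.2,0.45,0,0.24],[0.22,0.6,0,0.32],[0.24,0.75,0,0.4],[0.25,0.88,0,0.48],[0.25,0.97,0,0.554],[0.25,0.97,0,0.554]]' -1
python3 -m crank '[[0.05,0.14,0,0],[0.1,0.28,0,0],[0.15,0.42,0,0],[0.18,0.56,-0.08,0],[0.18,0.56,-0.16,0],[0.18,0.56,-0.24,0],[0.18,0.56,-0.3,0],[0.18,0.56,-0.3375,0]]'
python3 - <<'E'
from h import *
P=np.load("topP.npy"); v,u=np.mgrid[0:400,0:640]; z=P[...,2]
b=lambda a,b,c,d:(u>=a)&(u<=c)&(v>=b)&(v<=d)
for k in (b(371,150,398,190)&(z>.155),b(376,195,393,211)&(z>.111)): print(np.median(P[k],0).round(4),P[k].mean(0).round(4),k.sum())
E
```

```text
clock: 1.1
eef_pos: [0.3484, -0.1831, 0.2311]
eef_rot: [[1.0, 0.003, -0.001], [0.003, -1.0, 0.001], [-0.001, -0.001, -1.0]]
ft_force: [0.3, -0.7, -0.9]
width: 0.0003
clock: 2.1
eef_pos: [0.4211, 0.0382, 0.0949]
eef_rot: [[1.0, -0.003, -0.001], [-0.003, -1.0, -0.0], [-0.001, 0.0, -1.0]]
ft_force: [0.6, 0.3, 0.5]
width: -0.0
[ 0.541  -0.2019  0.167 ] [ 0.5411 -0.2027  0.1673] 43
[ 0.487  -0.2024  0.1157] [ 0.4856 -0.2031  0.1164] 46
```

```bash
python3 -m crank '[[0.02,0.01,0,0],[0.04,0.02,0,0],[0.06,0.03,0,0],[0.08,0.04,0,0],[0.1,0.055,0,0],[0.12,0.07,0,0],[0.14,0.08,0,0],[0.16,0.09,0,0]]'
python3 -m crank '[[0.01,0.004,0,0],[0.02,0.008,0,0],[0.03,0.012,0,0],[0.035,0.016,0,0],[0.04,0.02,0,0],[0.043,0.022,0,0],[0.046,0.024,0,0],[0.046,0.024,0,0]]'
python3 - <<'E'
from h import *
im,P=shot("top"); save(im,"top2.png",(250,120,410,240),4)
E
```

```text
clock: 3.1
eef_pos: [0.4787, 0.0751, 0.0957]
eef_rot: [[1.0, -0.001, -0.014], [-0.001, -1.0, -0.001], [-0.014, 0.001, -1.0]]
ft_force: [-29.3, 3.6, 26.4]
width: -0.0
clock: 4.1
eef_pos: [0.4915, 0.0855, 0.0955]
eef_rot: [[1.0, -0.001, -0.024], [-0.001, -1.0, -0.0], [-0.024, 0.0, -1.0]]
ft_force: [-40.1, 11.3, 36.9]
width: 0.0001
```

View pics/top2.png

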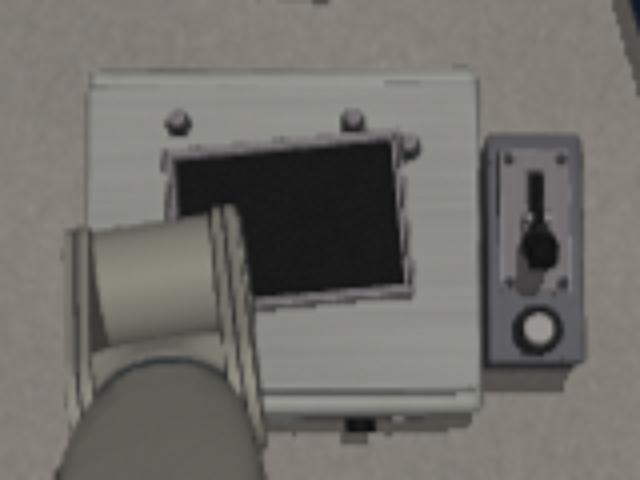

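The tray has turned to about 5°. It now bears on the far-right and side pins, with a strong push and some downforce. I'll back off to free it and push again from nearer the left corner.

```bash
python3 -m crank '[[-0.04,0,0,0],[-0.08,0,0,0],[-0.08,0,0.01,0],[-0.08,0,0.01,0],[-0.08,0,0.01,0],[-0.08,0,0.01,0],[-0.08,0,0.01,0],[-0.08,0,0.01,0]]'
python3 -m crank '[[0.02,0.01,0,0],[0.03,0.015,0,0],[0.04,0.015,0,0],[0.05,0.015,0,0],[0.055,0.015,0,0],[0.06,0.015,0,0],[0.065,0.015,0,0],[0.07,0.015,0,0]]'
python3 -m crank '[[0.005,0,0,0],[0.01,0,0,0],[0.015,0,0,0],[0.02,0,0,0],[0.02,0,0,0],[0.025,0,0,0],[0.025,0,0,0],[0.025,0,0,0]]'
```

```text
clock: 5.15
eef_pos: [0.4714, 0.0843, 0.1002]
eef_rot: [[1.0, -0.001, -0.0], [-0.001, -1.0, -0.0], [-0.0, 0.0, -1.0]]
ft_force: [0.3, 0.1, 0.2]
width: -0.0001
clock: 6.15
eef_pos: [0.4918, 0.0909, 0.0995]
eef_rot: [[1.0, -0.001, -0.016], [-0.001, -1.0, 0.0], [-0.016, -0.0, -1.0]]
ft_force: [-27.6, 10.6, 22.8]
width: 0.0001
clock: 7.15
eef_pos: [0.5083, 0.0905, 0.1001]
eef_rot: [[1.0, -0.001, -0.002], [-0.001, -1.0, 0.0], [-0.002, -0.0, -1.0]]
ft_force: [-6.1, 3.8, 2.5]
width: -0.0003
```

```bash
python3 -m crank '[[-0.06,0,0,0],[-0.08,0,0.1,0],[-0.08,0.1,0.2,0],[-0.05,0.2,0.2,0],[0,0.3,0.2,0],[0,0.4,0.2,0],[0,0.4,0.2,0],[0,0.4,0.2,0]]'
python3 - <<'E'
from h import *
im,P=shot("top"); save(im,"top3.png",(250,120,410,240),4); np.save("P3.npy",P); np.save("I3.npy",im)
E
```

```text
clock: 8.15
eef_pos: [0.5096, 0.2499, 0.1803]
eef_rot: [[1.0, -0.0, 0.0], [-0.0, -1.0, -0.0], [0.0, 0.0, -1.0]]
ft_force: [0.5, -0.2, -0.6]
width: -0.0002
```

View pics/top3.png

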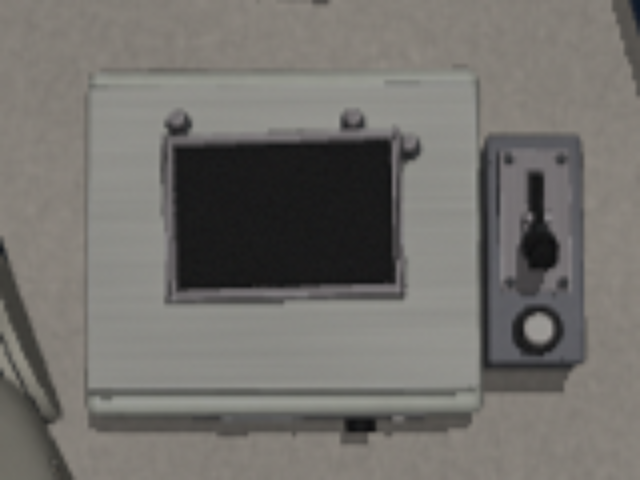

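```bash
cat > mat.py <<'E'
from h import *
def mat(im,P):
    g=cv2.resize(im,None,fx=4,fy=4,interpolation=cv2.INTER_CUBIC)
    m=np.zeros(g.shape[:2],np.uint8); s=(slice(530,820),slice(1130,1420)); m[s]=(g[s].max(-1)<45)
    m=cv2.morphologyEx(m,cv2.MORPH_OPEN,np.ones((9,9)))
    c=max(cv2.findContours(m,0,cv2.CHAIN_APPROX_NONE)[0],key=cv2.contourArea)[:,0].astype(float)
    c=c+.5; c=c/4-.5
    C=cams.calibration("top");K=np.array(C["camera_matrix"]);T=np.array(C["T"])
    d=np.c_[(c[:,0]-K[0,2])/K[0,0],(c[:,1]-K[1,2])/K[1,1],np.ones(len(c))]@T[:3,:3].T
    w=(T[:3,3]+d*((.106-T[2,3])/d[:,2:]))[:,:2]*1000
    r=cv2.minAreaRect(w.astype(np.float32)); print("mat",np.round(r[0],1),np.round(r[1],1),round(r[2],2))
    a=r[2] if r[2]<45 else r[2]-90
    R=np.array([[np.cos(a/57.3),np.sin(a/57.3)],[-np.sin(a/57.3),np.cos(a/57.3)]]); q=(w-r[0])@R.T
    hx,hy=abs(q).max(0)
    for nm,k,ax in(("far",(q[:,0]>hx-5)&(abs(q[:,1])<hy-8),1),("near",(q[:,0]<5-hx)&(abs(q[:,1])<hy-8),1),("left",(q[:,1]>hy-5)&(abs(q[:,0])<hx-8),0),("right",(q[:,1]<5-hy)&(abs(q[:,0])<hx-8),0)):
        x=w[k]; f=np.polyfit(x[:,ax],x[:,1-ax],1); print(nm,"mid",x.mean(0).round(1),"slope deg",round(np.degrees(np.arctan(f[0]))*(-1 if ax else 1),2))
if __name__=="__main__":
    import sys; mat(*( (np.load("I3.npy"),0) if len(sys.argv)>1 else shot("top")))
E
python3 mat.py f
```

```text
mat [583.9   7.4] [120.7 181.9] 1.1
far mid [643.8   8.4] slope deg 1.15
near mid [524.6   6.4] slope deg 1.11
left mid [582.   97.4] slope deg 1.64
right mid [585.5 -82.3] slope deg 0.69
```

```bash
python3 -m crank '[[-0.075,-0.1,0,0],[-0.075,-0.2,0,0],[-0.075,-0.3,0,0],[-0.075,-0.4,-0.05,0],[-0.075,-0.4,-0.1,0],[-0.075,-0.4,-0.15,0],[-0.075,-0.4,-0.2,0],[-0.075,-0.4,-0.2,0]]'
python3 -m crank '[[0.04,0,0,0],[0.06,0,0,0],[0.07,0,0,0],[0.075,0,0,0],[0.08,0,0,0],[0.083,0,0,0],[0.086,0,0,0],[0.09,0,0,0]]'
python3 -m crank '[[0.003,0,0,0],[0.006,0,0,0],[0.009,0,0,0],[0.012,0,0,0],[0.012,0,0,0],[0.012,0,0,0],[0.012,0,0,0],[0.012,0,0,0]]'
```

```text
clock: 9.2
eef_pos: [0.4782, 0.0892, 0.0994]
eef_rot: [[1.0, -0.002, -0.003], [-0.002, -1.0, -0.001], [-0.003, 0.001, -1.0]]
ft_force: [-0.0, -0.6, 0.4]
width: 0.0004
clock: 10.2
eef_pos: [0.5127, 0.0909, 0.0998]
eef_rot: [[1.0, -0.001, -0.006], [-0.001, -1.0, 0.0], [-0.006, -0.0, -1.0]]
ft_force: [-11.0, 5.0, 7.3]
width: 0.0001
clock: 11.2
eef_pos: [0.5136, 0.0912, 0.0997]
eef_rot: [[1.0, -0.001, -0.013], [-0.001, -1.0, 0.0], [-0.013, -0.0, -1.0]]
ft_force: [-21.5, 7.7, 16.5]
width: -0.0001
```

```bash
python3 -m crank '[[-0.06,0,0,0],[-0.08,0.05,0,0],[-0.08,0.13,0,0],[-0.08,0.2,0,0],[0,0.2,0,0],[0.1,0.2,0,0],[0.21,0.2,0,0],[0.21,0.2,0,0]]'
python3 -m crank '[[0,-0.05,0,0],[0,-0.08,0,0],[0,-0.1,0,0],[0,-0.11,0,0],[0,-0.12,0,0],[0,-0.13,0,0],[0,-0.135,0,0],[0,-0.135,0,0]]'
```

```text
clock: 12.2
eef_pos: [0.6076, 0.1706, 0.1007]
eef_rot: [[1.0, -0.001, 0.004], [-0.001, -1.0, 0.001], [0.004, -0.001, -1.0]]
ft_force: [-0.8, -0.2, -0.6]
width: 0.0
clock: 13.2
eef_pos: [0.604, 0.1186, 0.1004]
eef_rot: [[1.0, -0.001, -0.0], [-0.001, -1.0, 0.003], [-0.0, -0.003, -1.0]]
ft_force: [-0.4, 10.6, -0.2]
width: -0.0003
```

```bash
python3 -m crank '[[0,0.1,0,0],[0,0.13,0.1,0],[0,0.23,0.2,0],[-0.05,0.33,0.2,0],[-0.2,0.38,0.2,0],[-0.25,0.38,0.2,0],[-0.25,0.38,0.2,0],[-0.25,0.38,0.2,0]]'; python3 mat.py; python3 mat.py
```

```text
clock: 14.2
eef_pos: [0.5054, 0.2686, 0.1807]
eef_rot: [[1.0, -0.001, 0.001], [-0.001, -1.0, 0.001], [0.001, -0.001, -1.0]]
ft_force: [0.3, 0.1, -0.3]
width: 0.0002
mat [587.    9.1] [182.  120.2] 89.4
far mid [646.2   8.4] slope deg -0.17
near mid [527.1   9.7] slope deg -0.35
left mid [587.9  99.6] slope deg -0.17
right mid [585.9 -81.3] slope deg -0.19
mat [587.    9.1] [182.  120.2] 89.4
far mid [646.3   8.4] slope deg -0.16
near mid [527.1   9.7] slope deg -0.36
left mid [587.9  99.6] slope deg -0.17
right mid [585.9 -81.3] slope deg -0.19
```

Run:
```python
from h import *
im,P=shot("top"); z=P[...,2]
for r in range(171,178): print(r,[(c,*(P[r,c]*1000).round(0)) for c in (380,381,382,386,387,388)])
v,u=np.mgrid[0:400,0:640]
b=lambda a,b,c,d:(u>=a)&(u<=c)&(v>=b)&(v<=d)
k=b(371,150,398,170)&(z>.094)&(z<.112); print("plate z",np.median(z[k]))
for lo,hi in((.158,.185),(.134,.152)):
    k=b(371,174,398,192)&(z>lo)&(z<hi); print(P[k].mean(0).round(4),P[k].min(0).round(3),P[k].max(0).round(3),k.sum())
```

```text
171 [(380, np.float64(590.0), np.float64(-193.0), np.float64(98.0)), (381, np.float64(590.0), np.float64(-196.0), np.float64(103.0)), (382, np.float64(590.0), np.float64(-199.0), np.float64(98.0)), (386, np.float64(591.0), np.float64(-213.0), np.float64(93.0)), (387, np.float64(591.0), np.float64(-217.0), np.float64(95.0)), (388, np.float64(591.0), np.float64(-220.0), np.float64(93.0))]
172 [(380, np.float64(587.0), np.float64(-193.0), np.float64(98.0)), (381, np.float64(587.0), np.float64(-196.0), np.float64(97.0)), (382, np.float64(586.0), np.float64(-199.0), np.float64(104.0)), (386, np.float64(586.0), np.float64(-212.0), np.float64(101.0)), (387, np.float64(586.0), np.float64(-216.0), np.float64(101.0)), (388, np.float64(586.0), np.float64(-219.0), np.float64(105.0))]
173 [(380, np.float64(584.0), np.float64(-193.0), np.float64(95.0)), (381, np.float64(581.0), np.float64(-194.0), np.float64(119.0)), (382, np.float64(580.0), np.float64(-197.0), np.float64(122.0)), (386, np.float64(580.0), np.float64(-210.0), np.float64(120.0)), (387, np.float64(579.0), np.float64(-213.0), np.float
[... 1129 characters left out ...]
, (387, np.float64(573.0), np.float64(-216.0), np.float64(99.0)), (388, np.float64(573.0), np.float64(-219.0), np.float64(95.0))]
177 [(380, np.float64(570.0), np.float64(-193.0), np.float64(95.0)), (381, np.float64(566.0), np.float64(-193.0), np.float64(131.0)), (382, np.float64(566.0), np.float64(-196.0), np.float64(132.0)), (386, np.float64(564.0), np.float64(-208.0), np.float64(142.0)), (387, np.float64(565.0), np.float64(-212.0), np.float64(131.0)), (388, np.float64(571.0), np.float64(-220.0), np.float64(91.0))]
plate z 0.09912849976056881
[ 0.541  -0.2024  0.1678] [ 0.531 -0.212  0.16 ] [ 0.552 -0.192  0.176] 42
[ 0.5559 -0.2006  0.1417] [ 0.538 -0.218  0.134] [ 0.565 -0.189  0.15 ] 31
```

The tray is home: mat centre (0.587, 0.009), yaw −0.2°. Next is the lever, with the pivot at about (0.578, −0.203, 0.057).

```bash
python3 -m crank '[[0,-0.05,0.1,0],[0,-0.15,0.25,-0.08],[0.02,-0.3,0.25,-0.16],[0.04,-0.45,0.25,-0.24],[0.06,-0.6,0.25,-0.32],[0.08,-0.75,0.25,-0.4],[0.1,-0.9,0.25,-0.48],[0.12,-0.95,0.25,-0.56]]' 1
python3 -m crank '[[0,-0.1,0,-0.08],[0,-0.225,0,-0.16],[0,-0.225,-0.1,-0.19],[0,-0.225,-0.2,-0.19],[0,-0.225,-0.25,-0.19],[0,-0.225,-0.25,-0.19],[0,-0.225,-0.25,-0.19],[0,-0.225,-0.25,-0.19]]'
python3 - <<'E'
from h import *
im,P=shot("scene"); save(im,"sc2.png",(180,130,340,250),4)
im,P=shot("top"); save(im,"tp4.png")
E
```

```text
clock: 15.35
eef_pos: [0.5526, -0.1156, 0.2803]
eef_rot: [[0.378, -0.926, 0.0], [-0.926, -0.378, -0.001], [0.001, -0.0, -1.0]]
ft_force: [0.2, 0.8, 0.3]
width: 0.0855
clock: 16.35
eef_pos: [0.5531, -0.2021, 0.1816]
eef_rot: [[-0.001, -1.0, 0.002], [-1.0, 0.001, -0.001], [0.001, -0.002, -1.0]]
ft_force: [-0.1, 1.0, -0.1]
width: 0.0856
```

View pics/sc2.png

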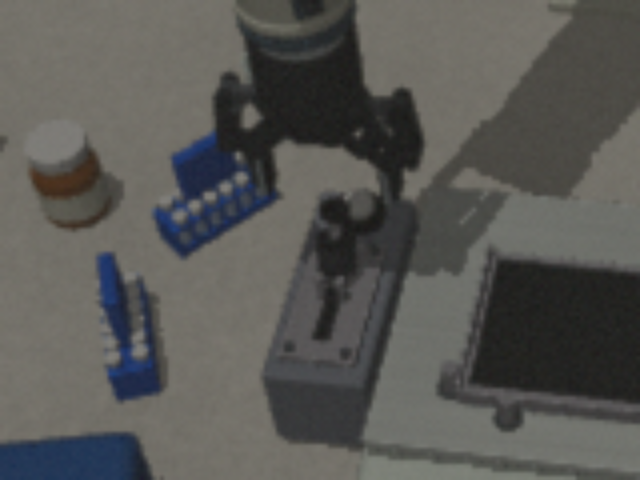

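View pics/tp4.png

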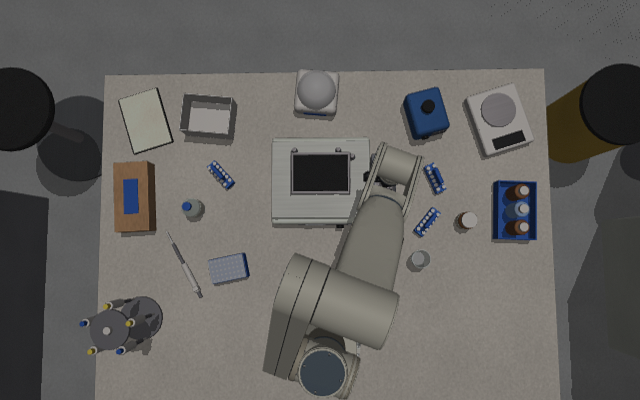

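The top view shows three racks and no fourth, and the gripper is centred over the lever (scene view). I'll go down, grip the collar and lift.

```bash
python3 -m crank '[[0,-0.002,-0.05,0],[0,-0.002,-0.1,0],[0,-0.002,-0.14,0],[0,-0.002,-0.17,0],[0,-0.002,-0.187,0],[0,-0.002,-0.187,0],[0,-0.002,-0.187,0],[0,-0.002,-0.187,0]]'
python3 -m crank '[[0,0,0,0],[0,0,0,0],[0,0,0,0],[0,0,0,0],[0,0,0,0],[0,0,0,0],[0,0,0,0],[0,0,0,0]]' -1
python3 -m crank '[[-0.002,0,0.005,0],[-0.004,0,0.01,0],[-0.006,0,0.017,0],[-0.009,0,0.024,0],[-0.011,0,0.0305,0],[-0.011,0,0.0305,0],[-0.011,0,0.0305,0],[-0.011,0,0.0305,0]]'
python3 - <<'E'
from h import *
im,P=shot("scene"); save(im,"sc3.png",(200,140,320,230),5)
E
```

```text
clock: 17.45
eef_pos: [0.5526, -0.2026, 0.1061]
eef_rot: [[-0.001, -1.0, 0.001], [-1.0, 0.001, -0.0], [0.0, -0.001, -1.0]]
ft_force: [0.9, -0.8, 0.2]
width: 0.0853
clock: 18.45
eef_pos: [0.5527, -0.2048, 0.1064]
eef_rot: [[-0.0, -1.0, 0.001], [-1.0, 0.0, -0.003], [0.003, -0.001, -1.0]]
ft_force: [-2.5, -10.6, 4.9]
width: 0.0287
clock: 19.45
eef_pos: [0.5485, -0.2048, 0.1179]
eef_rot: [[-0.0, -1.0, 0.002], [-1.0, 0.0, -0.003], [0.003, -0.002, -1.0]]
ft_force: [-0.0, -11.2, -3.2]
width: 0.0288
```

View pics/sc3.png

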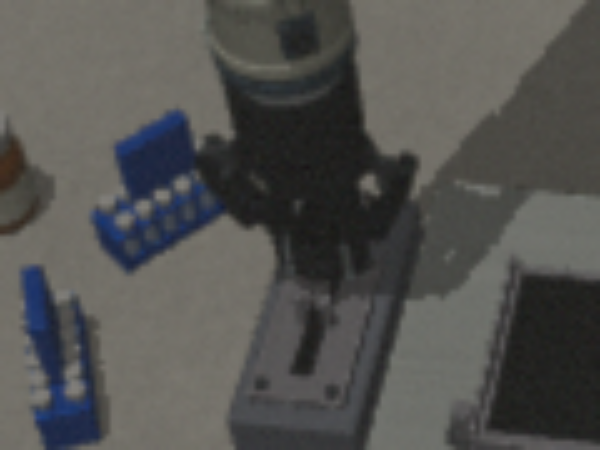

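```bash
python3 -m crank '[[0.015,-0.004,0.0045,0],[0.031,-0.008,0.0085,0],[0.053,-0.008,0.0125,0],[0.075,-0.008,0.0135,0],[0.097,-0.008,0.0125,0],[0.119,-0.008,0.0085,0],[0.151,-0.008,0.001,0],[0.153,-0.008,0,0]]'
python3 -m crank '[[-0.002,0,-0.005,0],[-0.004,0,-0.01,0],[-0.006,0,-0.017,0],[-0.008,0,-0.024,0],[-0.01,0,-0.03,0],[-0.01,0,-0.03,0],[-0.01,0,-0.03,0],[-0.01,0,-0.03,0]]'
```

```text
clock: 20.5
eef_pos: [0.607, -0.2052, 0.1163]
eef_rot: [[-0.001, -1.0, -0.005], [-1.0, 0.001, 0.001], [-0.001, 0.005, -1.0]]
ft_force: [-5.0, -1.2, -1.5]
width: 0.0286
clock: 21.5
eef_pos: [0.6068, -0.2056, 0.1069]
eef_rot: [[-0.0, -1.0, 0.004], [-1.0, 0.0, -0.001], [0.001, -0.004, -1.0]]
ft_force: [-0.6, 6.2, 6.5]
width: 0.0288
```

```bash
python3 -m crank '[[0,0,0,0],[0,0,0,0],[0,0,0,0],[0,0,0,0],[0,0,0.1,0],[0,0,0.2,0],[0,0,0.3,0],[0,0,0.36,0]]' 0.6
python3 -m crank '[[-0.05,0.1,0,0],[-0.1,0.2,0,0],[-0.1,0.3,0,0],[-0.1,0.4,0,0],[-0.1,0.45,0,0],[-0.1,0.45,0,0],[-0.1,0.45,0,0],[-0.1,0.45,0,0]]'
cat > rk.py <<'E'
from h import *
def racks():
    im,P=shot("top"); z=P[...,2]; i=im.astype(int)
    blue=(i[...,2]>i[...,0]+40)&(z>.065)&(z<.115+.1)&(P[...,0]>.3)&(P[...,0]<.72)&(abs(P[...,1])<.48)
    n,l,s,c=cv2.connectedComponentsWithStats(blue.astype(np.uint8))
    for k in range(1,n):
        if s[k,4]<40: continue
        p=P[l==k]; r=cv2.minAreaRect((p[:,:2]*1000).astype(np.float32)); b=cv2.boxPoints(r)
        e=max((b[1]-b[0],b[2]-b[1]),key=np.linalg.norm); print("grip",np.round(r[0],1),np.round(sorted(r[1]),1),"long axis deg",round(np.degrees(np.arctan2(e[1],e[0]))%180,1),"ztop",np.median(p[:,2]).round(3),s[k,4])
    return im,P
if __name__=="__main__":
    im,P=racks(); z=P[...,2]; v,u=np.mgrid[0:400,0:640]
    for lo,hi in((.155,.185),(.130,.152)):
        k=(u>371)&(u<398)&(v>150)&(v<192)&(z>lo)&(z<hi); print("lever",P[k].mean(0).round(4),k.sum())
E
python3 rk.py; python3 -c "
from h import *
im,P=shot('scene'); save(im,'sc4.png',(200,140,320,240),5)"
```

```text
clock: 22.5
eef_pos: [0.6058, -0.206, 0.2521]
eef_rot: [[-0.001, -1.0, 0.003], [-1.0, 0.001, -0.001], [0.001, -0.003, -1.0]]
ft_force: [0.0, -0.2, -0.4]
width: 0.0681
clock: 23.5
eef_pos: [0.5651, -0.0266, 0.2496]
eef_rot: [[-0.002, -1.0, -0.0], [-1.0, 0.002, -0.0], [0.0, 0.0, -1.0]]
ft_force: [-0.8, 0.1, -0.7]
width: 0.0684
grip [ 575.2 -387.4] [14.8 54.2] long axis deg 23.6 ztop 0.095 63
grip [548.2 374.2] [14.9 54.6] long axis deg 40.4 ztop 0.093 70
grip [478.1 456.4] [26.4 31. ] long axis deg 66.6 ztop 0.13 60
grip [ 423.1 -357.5] [13.5 55.3] long axis deg 141.1 ztop 0.094 67
lever [ 0.6095 -0.2031  0.1686] 44
lever [ 0.5949 -0.2016  0.1418] 48
```

View pics/sc4.png

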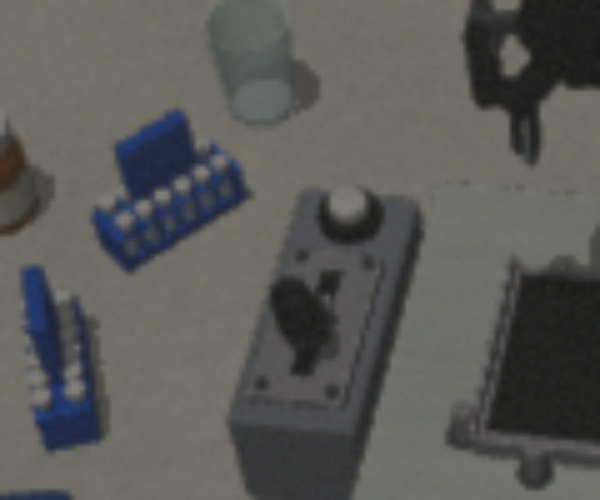

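The lever is over, but the knob measurement (0.541 → 0.6095) leaves a doubt about how far. A gentle push on the knob will settle it against its stop.

```bash
python3 -m crank '[[0,-0.12,0,0],[-0.012,-0.25,0,0],[-0.0125,-0.4,0,0],[-0.0125,-0.442,0,0],[-0.0125,-0.442,-0.1,0],[-0.0125,-0.442,-0.2,0],[-0.0125,-0.442,-0.258,0],[-0.0125,-0.442,-0.258,0]]' -1
python3 -m crank '[[0.03,0,0,0],[0.05,0,0,0],[0.06,0,0,0],[0.07,0,0,0],[0.075,0,0,0],[0.08,0,0,0],[0.085,0,0,0],[0.09,0,0,0]]'
```

```text
clock: 24.6
eef_pos: [0.5587, -0.2016, 0.1446]
eef_rot: [[-0.001, -1.0, -0.004], [-1.0, 0.001, 0.002], [-0.002, 0.004, -1.0]]
ft_force: [-0.3, -0.5, 0.3]
width: 0.0001
clock: 25.6
eef_pos: [0.5936, -0.2023, 0.1462]
eef_rot: [[-0.0, -1.0, -0.006], [-1.0, 0.0, 0.001], [-0.001, 0.006, -1.0]]
ft_force: [-13.2, -1.0, 9.4]
width: -0.0
```

```bash
python3 -m crank '[[-0.08,0,0,0],[-0.08,0,0.15,0.05],[-0.08,0,0.29,0.1],[-0.06,-0.15,0.29,0.15],[-0.046,-0.3,0.29,0.2],[-0.046,-0.463,0.29,0.2],[-0.046,-0.463,0.29,0.2],[-0.046,-0.463,0.29,0.2]]' 0.2
python3 rk.py
```

```text
clock: 26.6
eef_pos: [0.5773, -0.3877, 0.2619]
eef_rot: [[0.405, -0.914, -0.0], [-0.914, -0.405, 0.001], [-0.001, 0.0, -1.0]]
ft_force: [0.1, 0.1, -0.6]
width: 0.0509
grip [547.7 374.1] [13.8 53. ] long axis deg 41.5 ztop 0.094 71
grip [478.5 457.7] [26.3 35.4] long axis deg 68.1 ztop 0.13 61
lever [ 0.6153 -0.2033  0.1669] 42
lever [ 0.5983 -0.2019  0.1398] 59
```

The knob is now at x=0.615, so the throw was about 0.70 rad. Now the first rack.

```bash
python3 -m crank '[[-0.003,0,-0.12,0],[-0.004,0,-0.24,0],[-0.004,0,-0.36,0],[-0.004,0,-0.44,0],[-0.004,0,-0.48,0],[-0.004,0,-0.5,0],[-0.004,0,-0.5,0],[-0.004,0,-0.5,0]]'
python3 -m crank '[[0,0,0,0],[0,0,0,0],[0,0,0,0],[0,0,0,0],[0,0,0.03,0],[0,0,0.1,0],[0,0,0.2,0],[0,0,0.2,0]]' -1
python3 -m crank '[[0,0,0.05,0],[0,0,0.1,0],[0,0,0.2,0],[0,0,0.26,0],[0,0,0.26,0],[0,0,0.26,0],[0,0,0.26,0],[0,0,0.26,0]]'
```

```text
clock: 27.65
eef_pos: [0.5769, -0.3881, 0.064]
eef_rot: [[0.406, -0.914, 0.002], [-0.914, -0.406, -0.001], [0.002, -0.001, -1.0]]
ft_force: [0.5, -0.3, 0.2]
width: 0.0509
clock: 28.65
eef_pos: [0.5778, -0.3887, 0.1462]
eef_rot: [[0.406, -0.914, 0.005], [-0.914, -0.406, -0.003], [0.005, -0.003, -1.0]]
ft_force: [-0.1, -0.1, -3.0]
width: 0.0134
clock: 29.65
eef_pos: [0.5756, -0.3873, 0.2452]
eef_rot: [[0.406, -0.914, -0.002], [-0.914, -0.406, 0.001], [-0.002, 0.001, -1.0]]
ft_force: [-0.7, 0.1, -3.6]
width: 0.0129
```

```bash
python3 -m crank '[[0,0,0.075,0],[0,0.12,0.09,-0.04],[0,0.25,0.09,-0.08],[0.01,0.4,0.09,-0.12],[0.02,0.55,0.09,-0.16],[0.03,0.7,0.09,-0.2],[0.03,0.8,0.09,-0.2],[0.03,0.853,0.09,-0.2]]'
python3 -m crank '[[0,0,0,0],[0,0,-0.05,0],[0,0,-0.1,0],[0,0,-0.15,0],[0,0,-0.2,0],[0,0,-0.24,0],[0,0,-0.24,0],[0,0,-0.24,0]]'
```

```text
clock: 30.65
eef_pos: [0.5878, -0.0444, 0.2822]
eef_rot: [[0.001, -1.0, -0.001], [-1.0, -0.001, 0.0], [-0.0, 0.001, -1.0]]
ft_force: [0.8, 0.3, -3.2]
width: 0.0131
clock: 31.65
eef_pos: [0.5886, -0.0469, 0.1871]
eef_rot: [[-0.001, -1.0, 0.001], [-1.0, 0.001, -0.0], [0.0, -0.001, -1.0]]
ft_force: [-0.7, -1.0, -2.9]
width: 0.0128
```

```bash
python3 -m crank '[[0,0,-0.01,0],[0,0,-0.02,0],[0,0,-0.03,0],[0,0,-0.036,0],[0,0,-0.04,0],[0,0,-0.043,0],[0,0,-0.043,0],[0,0,-0.043,0]]'
```

```text
clock: 32.65
eef_pos: [0.5881, -0.0464, 0.1694]
eef_rot: [[-0.001, -1.0, 0.0], [-1.0, 0.001, -0.0], [0.0, -0.0, -1.0]]
ft_force: [-0.2, -0.2, -2.9]
width: 0.0134
```

```bash
python3 -m crank '[[0,0,-0.002,0],[0,0,-0.004,0],[0,0,-0.006,0],[0,0,-0.006,0],[0,0,-0.006,0],[0,0,-0.006,0],[0,0,-0.006,0],[0,0,-0.006,0]]'
python3 -m crank '[[0,0,0,0],[0,0,0,0],[0,0,0,0],[0,0,0.06,0],[0,0,0.12,0],[0,0,0.18,0],[0,0,0.25,0],[0,0,0.25,0]]' -0.1
python3 rk.py
```

```text
clock: 33.65
eef_pos: [0.5882, -0.0466, 0.1689]
eef_rot: [[-0.001, -1.0, 0.001], [-1.0, 0.001, -0.0], [0.0, -0.001, -1.0]]
ft_force: [-7.2, -1.0, 13.3]
width: 0.0131
clock: 34.65
eef_pos: [0.5894, -0.0465, 0.269]
eef_rot: [[-0.001, -1.0, 0.004], [-1.0, 0.001, -0.0], [0.0, -0.004, -1.0]]
ft_force: [-0.3, -0.3, 0.4]
width: 0.0385
grip [548.2 374.2] [13.4 53.8] long axis deg 40.0 ztop 0.095 70
grip [477.9 456.5] [25.8 34.6] long axis deg 67.8 ztop 0.129 59
grip [ 422.6 -357.5] [14.7 54.8] long axis deg 142.3 ztop 0.095 67
lever [ 0.6152 -0.2033  0.1673] 42
lever [ 0.5994 -0.2017  0.1399] 57
```

```bash
python3 -m crank '[[-0.06,-0.11,0,-0.05],[-0.12,-0.22,0,-0.1],[-0.18,-0.33,0,-0.15],[-0.24,-0.44,0,-0.2],[-0.3,-0.56,0,-0.25],[-0.36,-0.67,0,-0.3],[-0.416,-0.7775,0,-0.325],[-0.416,-0.7775,0,-0.325]]' 0.2
python3 -m crank '[[0,0,-0.12,0],[0,0,-0.24,0],[0,0,-0.36,0],[0,0,-0.44,0],[0,0,-0.49,0],[0,0,-0.515,0],[0,0,-0.515,0],[0,0,-0.515,0]]'
```

```text
clock: 35.7
eef_pos: [0.4196, -0.3594, 0.2652]
eef_rot: [[-0.633, -0.774, -0.002], [-0.774, 0.633, 0.001], [0.0, 0.002, -1.0]]
ft_force: [-0.3, 0.3, -0.6]
width: 0.0514
clock: 36.7
eef_pos: [0.4221, -0.3576, 0.0616]
eef_rot: [[-0.63, -0.777, 0.001], [-0.777, 0.63, -0.001], [0.0, -0.001, -1.0]]
ft_force: [-0.5, 0.5, -0.3]
width: 0.0512
```

```bash
python3 -m crank '[[0,0,0,0],[0,0,0,0],[0,0,0,0],[0,0,0,0],[0,0,0.03,0],[0,0,0.1,0],[0,0,0.2,0],[0,0,0.3,0]]' -1
python3 -m crank '[[0,0,0.1,0],[0,0,0.2,0],[0,0,0.28,0],[0.05,0.1,0.28,0.05],[0.11,0.2,0.28,0.1],[0.17,0.3,0.28,0.15],[0.23,0.4,0.28,0.2],[0.28,0.5,0.28,0.25]]'
```

```text
clock: 37.7
eef_pos: [0.4211, -0.357, 0.1821]
eef_rot: [[-0.63, -0.777, -0.001], [-0.777, 0.63, 0.001], [-0.0, 0.001, -1.0]]
ft_force: [1.0, -0.3, -3.5]
width: 0.0132
clock: 38.7
eef_pos: [0.5338, -0.1559, 0.2931]
eef_rot: [[-0.154, -0.988, -0.0], [-0.988, 0.154, 0.0], [-0.0, 0.0, -1.0]]
ft_force: [0.5, -0.3, -3.0]
width: 0.0135
```

```bash
python3 -m crank '[[0.05,0.12,0,0.04],[0.1,0.25,0,0.075],[0.135,0.38,0,0.075],[0.135,0.415,0,0.075],[0.135,0.415,-0.05,0.075],[0.135,0.415,-0.12,0.075],[0.135,0.415,-0.19,0.075],[0.135,0.415,-0.25,0.075]]'
python3 -m crank '[[0,0,-0.02,0],[0,0,-0.04,0],[0,0,-0.05,0],[0,0,-0.055,0],[0,0,-0.06,0],[0,0,-0.064,0],[0,0,-0.067,0],[0,0,-0.067,0]]'
```

```text
clock: 39.7
eef_pos: [0.5866, 0.0078, 0.192]
eef_rot: [[-0.001, -1.0, -0.001], [-1.0, 0.001, -0.0], [0.0, 0.001, -1.0]]
ft_force: [0.4, -0.1, -3.3]
width: 0.0135
clock: 40.7
eef_pos: [0.5878, 0.0086, 0.1677]
eef_rot: [[-0.001, -1.0, 0.001], [-1.0, 0.001, -0.0], [0.0, -0.001, -1.0]]
ft_force: [-5.4, -0.8, 9.4]
width: 0.0132
```

Contact. I'll release, then go for the third rack at (0.548, 0.374), long axis about 40.5°.

```bash
python3 -m crank '[[0,0,0,0],[0,0,0,0],[0,0,0,0],[0,0,0.06,0],[0,0,0.12,0],[0,0,0.18,0],[0,0,0.25,0],[0,0,0.25,0]]' -0.1
python3 -m crank '[[-0.02,0.12,0,0.05],[-0.04,0.25,0,0.1],[-0.06,0.38,0,0.15],[-0.08,0.5,0,0.2],[-0.1,0.63,0,0.25],[-0.1,0.75,0,0.3],[-0.1,0.88,0,0.34],[-0.1,0.91,0,0.34]]' 0.2
python3 rk.py
```

```text
clock: 41.7
eef_pos: [0.589, 0.0086, 0.2682]
eef_rot: [[-0.001, -1.0, 0.004], [-1.0, 0.001, -0.0], [0.0, -0.004, -1.0]]
ft_force: [0.1, 0.5, 0.2]
width: 0.0384
clock: 42.7
eef_pos: [0.5467, 0.3752, 0.2643]
eef_rot: [[0.655, -0.755, -0.001], [-0.755, -0.655, -0.0], [-0.001, 0.001, -1.0]]
ft_force: [-0.4, -1.4, 0.6]
width: 0.0513
grip [601.4  11.6] [33.1 78.8] long axis deg 179.3 ztop 0.199 98
grip [597.9 -44.8] [33.  78.5] long axis deg 179.7 ztop 0.199 96
grip [548.8 373.5] [14.  54.2] long axis deg 35.7 ztop 0.094 62
grip [549.9   8.1] [26.2 32.9] long axis deg 86.7 ztop 0.141 47
grip [541.1 -49. ] [28.1 29.6] long axis deg 152.1 ztop 0.14 45
lever [ 0.6149 -0.2034  0.1684] 41
lever [ 0.6001 -0.2023  0.1412] 54
```

```bash
python3 -m crank '[[0.003,-0.003,-0.12,0],[0.003,-0.003,-0.24,0],[0.003,-0.003,-0.36,0],[0.003,-0.003,-0.44,0],[0.003,-0.003,-0.49,0],[0.003,-0.003,-0.51,0],[0.003,-0.003,-0.51,0],[0.003,-0.003,-0.51,0]]'
python3 -m crank '[[0,0,0,0],[0,0,0,0],[0,0,0,0],[0,0,0,0],[0,0,0.03,0],[0,0,0.1,0],[0,0,0.2,0],[0,0,0.3,0]]' -1
python3 -m crank '[[0,0,0.1,0],[0,0,0.2,0],[0,0,0.28,0],[0.02,-0.12,0.28,-0.05],[0.04,-0.24,0.28,-0.1],[0.06,-0.36,0.28,-0.15],[0.08,-0.48,0.28,-0.2],[0.09,-0.6,0.28,-0.25]]'
```

```text
clock: 43.75
eef_pos: [0.5497, 0.3718, 0.0635]
eef_rot: [[0.653, -0.758, 0.002], [-0.758, -0.653, 0.001], [0.0, -0.002, -1.0]]
ft_force: [0.1, 0.3, -0.4]
width: 0.0511
clock: 44.75
eef_pos: [0.5483, 0.3708, 0.183]
eef_rot: [[0.653, -0.757, -0.001], [-0.757, -0.653, -0.001], [0.0, 0.002, -1.0]]
ft_force: [-0.5, 1.3, -3.4]
width: 0.0132
clock: 45.75
eef_pos: [0.5845, 0.1295, 0.294]
eef_rot: [[0.183, -0.983, -0.001], [-0.983, -0.183, -0.0], [0.0, 0.001, -1.0]]
ft_force: [0.5, 0.5, -3.6]
width: 0.0131
```

```bash
python3 -m crank '[[0.007,-0.08,0,-0.045],[0.007,-0.165,0,-0.09],[0.007,-0.165,0,-0.09],[0.007,-0.165,-0.05,-0.09],[0.007,-0.165,-0.1,-0.09],[0.007,-0.165,-0.16,-0.09],[0.007,-0.165,-0.22,-0.09],[0.007,-0.165,-0.26,-0.09]]'
python3 -m crank '[[0,0,-0.015,0],[0,0,-0.03,0],[0,0,-0.037,0],[0,0,-0.042,0],[0,0,-0.046,0],[0,0,-0.05,0],[0,0,-0.054,0],[0,0,-0.054,0]]'
```

```text
clock: 46.75
eef_pos: [0.5869, 0.066, 0.1889]
eef_rot: [[0.001, -1.0, -0.002], [-1.0, -0.001, -0.0], [0.0, 0.002, -1.0]]
ft_force: [-0.2, -0.1, -3.0]
width: 0.0131
clock: 47.75
eef_pos: [0.5877, 0.0654, 0.1688]
eef_rot: [[-0.001, -1.0, 0.0], [-1.0, 0.001, 0.0], [-0.0, -0.0, -1.0]]
ft_force: [-1.5, 0.6, 0.5]
width: 0.0129
```

```bash
python3 -m crank '[[0,0,0,0],[0,0,0,0],[0,0,0,0],[0,0,0.06,0],[0,0,0.12,0],[0,0,0.18,0],[0,0,0.25,0],[0,0,0.25,0]]' -0.1
python3 -m crank '[[-0.04,-0.12,0,0],[-0.08,-0.24,0,0],[-0.13,-0.36,0,0],[-0.18,-0.48,0,0],[-0.23,-0.6,0,0],[-0.255,-0.67,0,0],[-0.255,-0.67,0,0],[-0.255,-0.67,0,0]]' -1
python3 rk.py; python3 mat.py|head -1; python3 -c "
from h import *
im,P=shot('scene'); save(im,'sc5.png',(190,130,400,270),3)"
```

```text
clock: 48.75
eef_pos: [0.589, 0.0655, 0.2708]
eef_rot: [[-0.001, -1.0, 0.005], [-1.0, 0.001, 0.0], [-0.0, -0.005, -1.0]]
ft_force: [-0.1, -0.8, -0.3]
width: 0.0382
clock: 49.75
eef_pos: [0.4855, -0.202, 0.2678]
eef_rot: [[-0.001, -1.0, -0.001], [-1.0, 0.001, 0.001], [-0.001, 0.001, -1.0]]
ft_force: [0.7, 0.3, 0.7]
width: 0.0001
grip [601.4  11.3] [33.  78.8] long axis deg 179.6 ztop 0.198 98
grip [598.9  66.1] [33.3 79.3] long axis deg 1.9 ztop 0.199 96
grip [597.4 -43.4] [33.1 78. ] long axis deg 177.8 ztop 0.2 96
grip [548.5  66.9] [25.9 33. ] long axis deg 86.5 ztop 0.141 46
grip [550.2   8.7] [25.9 32.7] long axis deg 89.0 ztop 0.139 46
grip [541.3 -49. ] [27.4 29.7] long axis deg 150.9 ztop 0.139 45
grip [478.5 457.6] [26.8 32.8] long axis deg 66.7 ztop 0.128 60
lever [ 0.6182 -0.2016  0.165 ] 28
lever [ 0.6061 -0.1924  0.1393] 14
mat [586.7   8.7] [182.  120.4] 89.77
```

View pics/sc5.png

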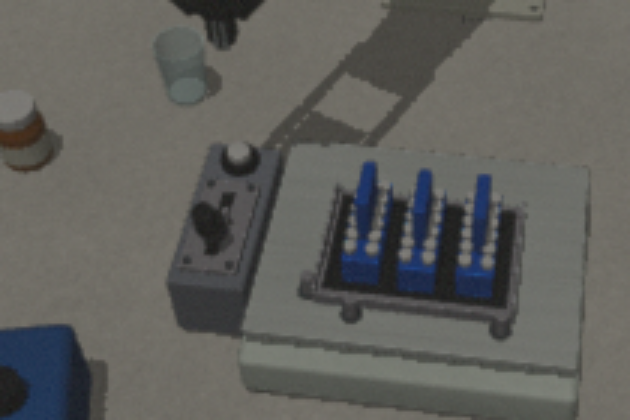

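```bash
python3 - <<'E'
from h import *
im,P=shot("top"); z=P[...,2]; i=im.astype(int)
for y in(-.046,.009,.065):
    k=(abs(P[...,1]-y)<.025)&(abs(P[...,0]-.588)<.08)
    b=k&(z>.135)&(z<.175); g=k&(z>.185)&(i[...,2]>i[...,0]+40)
    print("block",np.percentile(P[b],[2,98],0)[:,:2].round(3).tolist(),"grip",P[g].mean(0).round(3),[round(t,1) for t in (lambda r:(*r[0],*r[1],r[2]))(cv2.minAreaRect((P[g][:,:2]*1000).astype(np.float32)))])
E
python3 -m crank '[[0,0,-0.1,0],[0,0,-0.2,0],[0,0,-0.3,0],[0,0,-0.34,0],[0,0,-0.36,0],[0,0,-0.365,0],[0,0,-0.37,0],[0,0,-0.375,0]]'
```

```text
block [[0.536, -0.061], [0.636, -0.028]] grip [ 0.585 -0.046  0.201] [585.6, -45.8, 9.6, 55.4, 89.4]
block [[0.54, -0.005], [0.64, 0.028]] grip [0.589 0.009 0.2  ] [589.5, 9.8, 13.0, 54.7, 89.5]
block [[0.538, 0.051], [0.637, 0.084]] grip [0.587 0.066 0.2  ] [587.2, 66.9, 12.7, 54.1, 89.9]
clock: 50.95
eef_pos: [0.4862, -0.2029, 0.1193]
eef_rot: [[-0.001, -1.0, 0.002], [-1.0, 0.001, -0.001], [0.001, -0.002, -1.0]]
ft_force: [1.1, 0.7, -0.6]
width: -0.0001
```

```bash
python3 -m crank '[[0,0,-0.005,0],[0,0,-0.01,0],[0,0,-0.013,0],[0,0,-0.016,0],[0,0,-0.019,0],[0,0,-0.021,0],[0,0,-0.023,0],[0,0,-0.025,0]]'
```

```text
clock: 51.95
eef_pos: [0.4859, -0.2028, 0.1097]
eef_rot: [[-0.001, -1.0, 0.001], [-1.0, 0.001, -0.0], [0.0, -0.001, -1.0]]
ft_force: [-6.2, 2.0, 24.1]
width: -0.0
```

The button is bottomed out: 24 N against the 5 N needed. I'll hold it briefly, retreat and check.

```bash
python3 -m crank '[[0,0,0,0],[0,0,0,0],[0,0,0.05,0],[0,0,0.15,0],[0,0,0.3,0],[-0.1,-0.1,0.4,0],[-0.2,-0.2,0.4,0],[-0.2,-0.2,0.4,0]]'
python3 -m crank '[[0,0,0,0],[0,0,0,0],[0,0,0,0],[0,0,0,0],[0,0,0,0],[0,0,0,0],[0,0,0,0],[0,0,0,0]]'
python3 rk.py | grep -E "lever|0.19|0.2"; python3 mat.py|head -1; python3 -c "
from h import *
im,P=shot('scene'); save(im,'sc6.png',(200,150,380,260),4)"
```

```text
clock: 52.95
eef_pos: [0.4032, -0.2847, 0.2689]
eef_rot: [[-0.005, -1.0, 0.0], [-1.0, 0.005, -0.001], [0.001, -0.0, -1.0]]
ft_force: [-0.2, 0.1, 0.8]
width: 0.0003
clock: 53.95
eef_pos: [0.4056, -0.2827, 0.2686]
eef_rot: [[-0.001, -1.0, 0.0], [-1.0, 0.001, -0.0], [0.0, -0.0, -1.0]]
ft_force: [-0.0, -0.9, 0.1]
width: 0.0003
grip [602.4  15.6] [33.  78.5] long axis deg 172.7 ztop 0.198 98
grip [599.9  63.9] [32.7 77.4] long axis deg 5.0 ztop 0.198 96
grip [597.3 -44.6] [33.  78.1] long axis deg 179.6 ztop 0.199 95
lever [ 0.6151 -0.2032  0.1678] 42
lever [ 0.5992 -0.202   0.1404] 58
mat [586.6   8.7] [182.  120.1] 89.77
```

View pics/sc6.png

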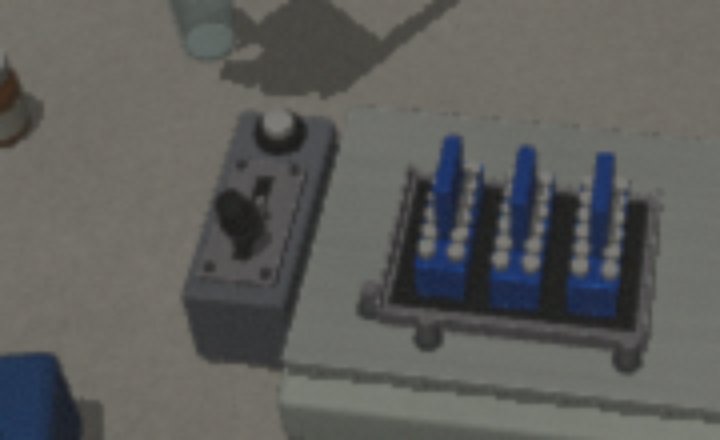

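Run:
```python
from h import *
A=np.load("topP.npy"); _,B=shot("top"); v,u=np.mgrid[0:400,0:640]
for n,P in(("start",A),("now",B)):
    z=P[...,2]; k=(abs(P[...,1]+.203)<.022)&(P[...,0]>.51)&(P[...,0]<.65)&(z>.11)
    # distance from pivot of points, collar-wide ones
    r=np.hypot(P[k][:,0]-.578,z[k]-.057); print(n,np.histogram(r,np.arange(.055,.13,.006))[0])
    o=k&(abs(P[...,1]+.203)>.0125); r=np.hypot(P[o][:,0]-.578,z[o]-.057); print(" wide",np.histogram(r,np.arange(.055,.13,.006))[0])
```

```text
start [ 4 10  6  6 12 17  5  0  2 14 22  5]
 wide [1 1 1 1 3 1 1 0 0 0 0 0]
now [ 4 10 12 12  7 26 14  1  2 15 25  0]
 wide [0 0 2 4 1 4 1 0 0 0 0 0]
```

The gap between collar top and knob is the same as at the start, so the collar is down. Handing in.

```bash
python3 -c "
from workcell import close_job
print(close_job())"
```

```text
the job is handed in; nothing more can be done
None
```

I carried out the whole job and handed it in at about 54 s on the robot clock. No verdict was reported, so what follows is from my own checks.

- **Tray:** it took several pushes, because the first ones jammed it between the far-right and side pins with about 40 N on the tool. My last check put the mat centre at (586.6, 8.7) mm, against home at about (588, 9.5) mm, and about 0.2° off square.
- **Lever:** I lifted the collar and swung the lever over, but the first look suggested it might have stopped short. A push on the knob then took it to its stop. The knob's travel fits about 0.70 rad, and the gap between collar and knob matches the start, so I take the collar as down.
- **Racks:** only three were visible, so I took it that the fourth was absent. One was knocked aside during the run, and I found it again and picked it up from its new place. All three stand upright and lengthwise on the tray, near x 0 and y −55, 0 and +57 mm in tray axes.
- **Start button:** I pressed it to its bottom (24 N, where 5 N is needed) with the tray locked and all three racks on it.
- **Bystanders:** I saw none of the bottle, jar or beaker move, and the robot was clear of everything when I handed in.

One reading disagreed: in the last rough check the middle and left racks came out 5–7° askew and up to 4 mm sideways. The finer fit just before the button press had them within 1°, and the last picture shows all the racks upright and straight. I put it down to depth noise and did not measure it again. Even 7° is within the 0.2 rad allowed.

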